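# Hang the second dip basket on the drain hook

## Task

The wire dip basket with the blue bail that stands on the bench, with two stir bars in it, has been rinsed: hang it by its bail on the drain hook, in the free stretch between the basket that already hangs there and the hook's upturned end, so that both drip into the tray. Lower it gently until the bail rests on the hook before you let go, with the stir bars still in it, without knocking the first basket off or shoving it along the hook; leave the other things on the bench where they are.

Things in the scene. Friction and masses are not known exactly. Their poses are not given: they have to be found in the camera images.
- drain_stand: fixed retort stand: grey base plate 205 x 125 mm, white drip tray (rim 30 mm above the bench), upright rod 12 mm thick, 250 mm high. Origin: foot of the rod. The hook is a level round steel bar, 8 mm thick, its top 170 mm above the bench, running from a boss head on the rod along the stand's -x (roughly towards the robot), straight from x = -18 to -150 mm; then its end turns up. z up
- hook_free (a point): point on the top of the hook bar, in the middle of its free stretch (stand x = -125 mm, 170 mm above the bench); axes as the stand's: +x along the bar towards the rod, z up. A basket hung with its bail here clears the first basket by 10 mm or more and the upturned end by about 24 mm
- hook_tip (a point): topmost point of the hook's upturned end (stand x = -160 mm), 15 mm higher than the top of the bar; 8 mm thick, rounded
- hung_basket: the first dip basket, the same but with a green bail, hanging by its bail on the hook's inner part, its bail 42 to 62 mm from the rod's axis, a red rubber stopper in it. Origin: centre of its underside; z up along it; x along the hook bar at the start, y across
- hung_crown (a point): underside of the top of the first basket's bail, where it rests on the hook bar
- loose_basket: second dip basket, left or right of the stand: steel wire cup 42 (x) x 48 (y) x 42 (z) mm with a rigid upright bail of blue-coated strap 12 mm wide, 2.5 mm thick: an upside-down U in the y-z plane, 48 mm wide outside, 43 inside, legs vertical up to 95 mm, then a half-round arch, 119 mm in all. A bar along x passes through it. Origin: centre of the underside; z up. Under 0.2 kg
- loose_grip (a point): point midway between the legs of the loose basket's bail, 92 mm above its underside, 27 mm below the bail's top: with the fingers on the outsides of the legs (48 mm, closing along the basket's y), the hook bar can pass along x between the fingers; axes as the basket's
- loose_crown (a point): underside of the top of the loose basket's bail, 116.5 mm above the basket's underside (24.5 mm above loose_grip): this comes to rest on the hook bar
- loose_cup (a point): centre of the loose basket's cup, 21 mm above its underside
- stir_bar_big: white stir bar, 10 x 30 x 10 mm, loose in the loose basket's cup; origin under its centre
- stir_bar_small: white stir bar, 7 x 22 x 7 mm, loose in the loose basket's cup; origin under its centre
- beaker: empty glass beaker, 59 mm wide, 71 mm high, standing on the side of the stand where the loose basket is not; origin under its centre
- dropper_red: brown dropper bottle with a red teat, 37 mm wide, 96 mm high, on the right; origin under its centre
- timer: round white timer, 68 mm wide, 48 mm high, on the right; origin under its centre
- tweezers: steel tweezers lying on the bench on the right, 132 x 13 x 10 mm, along their y; origin under their centre
- marker: black and red marker pen lying on the bench on the far left, 17 mm thick, 133 mm long along its y; origin under its centre
- dropper_black: white dropper bottle with a black teat, 37 mm wide, 96 mm high, on the far right; origin under its centre
Mind the look-alikes: they are no part of the job. Leave any orange, purple or turquoise look-alike of the loose_basket alone.

How it is judged (in metres and radians):
On the way, in this order (a step that is already met when the one before it is completed fails the run):
1. the loose basket is lifted clear of the bench (height (world z) of loose_cup above 0.06 m), for 0.2 s.
2. still held by the fingers, the second basket is lowered until its bail's crown is on the bar or less than 8 mm above it (x of loose_crown in the frame of hook_free between -0.028 and 0.03 m and y of loose_crown in the frame of hook_free between -0.014 and 0.014 m and z of loose_crown in the frame of hook_free between -0.01 and 0.008 m and contact force between the fingers and loose_basket above 1 N), for 0.1 s.
At the end, for the whole second after the job is handed in: Both baskets hang by their bails on the hook bar, at rest, within 0.25 rad of upright; each crown within 10 mm of the bar's top in height and 14 mm sideways, the second 95 to 153 mm from the rod's axis, the first nearer the rod (5 to 95 mm). Both stir bars lie in the second basket (x of loose_crown in the frame of hook_free between -0.028 and 0.03 m and y of loose_crown in the frame of hook_free between -0.014 and 0.014 m and z of loose_crown in the frame of hook_free between -0.01 and 0.01 m and angle between each of loose_basket, hung_basket's own z axis and vertical below 0.25 rad and contact force between each of loose_basket, hung_basket and drain_stand above 0.3 N and linear speed of each of loose_basket, hung_basket below 0.05 m/s and x of hung_crown in the frame of hook_free between 0.03 and 0.12 m and y of hung_crown in the frame of hook_free between -0.014 and 0.014 m and z of hung_crown in the frame of hook_free between -0.01 and 0.01 m and distance between each of stir_bar_big, stir_bar_small and loose_cup below 0.034 m); the robot touches nothing.
It fails at once if the first basket's bail is shoved or knocked more than 25 mm from where it hung (distance of hung_crown from where it was at the start of the episode above 0.025 m).
It fails at once if the second basket is slammed or pressed on to the stand with over 40 N (contact force between loose_basket and drain_stand above 40 N).
It fails at once if the beaker, a dropper bottle, the timer, the tweezers or the marker is moved more than 40 mm (distance of any of beaker, dropper_red, timer, tweezers, marker, dropper_black from where it was at the start of the episode above 0.04 m).
It also fails if it takes over 48 s, if anything falls off the work surface, if the arm or the gripper's body presses on something with over 40 N, if the wrist force passes 120 N, or if a joint passes its speed limit or range.

## Robot

A 6-joint arm with a two-finger parallel gripper is mounted at the origin on a cart in front of the work surface, level with it; the furniture and walls round the work are solid. World frame = base frame: x ahead of the robot, y to its left, z up, the work surface at z = 0. Lengths are in m, angles in degrees, forces in N, time in s.
With the tool pointing down it reaches from about 0.375 to 0.75 m from the base axis. Payload 9 kg.
Tool frame: the origin (TCP) lies between the finger pads; the fingertips stand robot.tip_reach ahead of it and the grasp point (between the pads) is the TCP (robot.tip_reach is the distance from the TCP to the fingertips, in m); z points along the fingers, y is the direction in which the jaws open and shut (so a half turn about z gives the same grasp; the last joint's range is limited). The gripper opens to 85 mm and grips with 20 to 120 N. Pads are 22 mm wide; open, the fingers measure 114 mm over their backs; the gripper's body (76 mm by 85 mm) begins 54 mm behind the grasp point. The pads swing forward as they close: fully open they stand 13 mm farther back than shut.
Start: joints at [63.558, 5.964, 5.575, 89.605, 0, 77.527], TCP at [0.145, 0.582, 0.25] pointing down, gripper open.
Joint ranges: [-171.21, 171.21], [-48.23, 106.86], [-62.78, 66.21], [-105.2, 120.99], [-86.42, 89.51], [-180, 180]. Speed limits (degrees/s): [127.2, 127.2, 147.25, 180, 180, 180].

## Interface

Orientations are given as a 3x3 rotation matrix whose columns are the frame's x, y, z axes.
In Python, from station import robot gives the robot as it stands.
- The arm moves only by the tool carry_out, never from a script. Its argument "targets" is a list that holds one entry, the list of rows, each a list of 5 numbers: the gripper's target within -1 to 1 (shut at 1, half-way at 0, fully open at -1), then the shift along the tool's x, y, z scaled (see below), then the turn about the tool's z scaled (see below). In form: [[[jaw, x, y, z, spin], ...]]. A call has 1 to 12 rows; each row shifts and turns the pose as measured when the row begins, along the tool's axes as they then stand; what a row does not reach is not made up. The controller multiplies each number of a shift by 0.2 m and each number of a turn by pi/2 rad. A row lasts 1/8 s, in which the tool goes at most 62.5 mm and 10.7 degrees, less where a joint would pass 70% of its speed; a pose out of reach is approached as far as the arm can. A call with a number of a shift or a turn outside -1 to 1 is refused whole. A call with a gripper value outside its range is refused whole. The fingers move at their own pace and stop on an object; "force" is the grip in N (left out, the last holds). Time passes only in rows, so rows that do not move let the fingers close. It gives the time, the measured TCP pose, the force and the opening at its end, in the units of the state.
- robot.observe(): the state, without advancing time (a new reading comes with each control period).
- robot.camera(name): name is "scene" or "top"; returns (picture, depth): 420x560x3 uint8, red, green, blue; 420x560 float32, m along the optical axis (not along the pixel's ray), 0 where there is no reading.
- robot.camera_params(name): a dict with "fx", "fy", "cx", "cy" (pixels), "rvec" (rotation vector, rad) and "tvec" (3), from world to camera coordinates, as OpenCV has them. Camera axes: x right, y down, z forward; pixel columns grow to the right and rows downward; lengths in m; the calibration is good to about 2 mm. A picture is of the moment at which its call begins. camera_params takes no time and is no camera call.
- robot.close_job(): hands the job in, once; it reports no verdict.
The state is a dict: "t": time; "qpos": joint angles; "dq": joint speeds; "joint_torque": joint torques, N m; "position": TCP position; "orientation": TCP orientation; "contact_force": force on the tool from outside, world axes, zero at the start; "torque": the same for the moment, N m; "opening": finger opening in m.
Only numpy, scipy, OpenCV 4.12 (cv2) and the standard library are available. Lean on these libraries where they do the work, as an engineer would, in place of code of your own. Each camera call takes 0.05 s, during which the arm holds its last target.

## Working session

There is one attempt and no reset: what is moved stays moved. The work goes in short steps, Python scripts to look and compute and a tool call to move; the robot and the scene stay as the last step left them, time stands still between calls to the robot, and variables do not carry over. Pictures are saved under pics/ and viewed, and the job is handed in when it is done.

Besides the shell and the picture viewer there is one more tool, called after ">>>" as name(argument=value, ...) on one line, values as JSON. carry_out: Moves the arm, as the interface text tells. Its arguments: {"type":"object","properties":{"targets":{"type":"array"},"force":{"type":"number"}},"required":["targets"]}

```bash
ls; mkdir -p pics; cat > h.py <<'E'
import numpy as np,cv2
from station import robot
def snap(n,f):
    p,d=robot.camera(n); cv2.imwrite('pics/'+f+'.png',p[:,:,::-1]); np.savez('pics/'+f,p=p,d=d); return p,d
def cam(n):
    c=robot.camera_params(n);K=np.array([[c['fx'],0,c['cx']],[0,c['fy'],c['cy']],[0,0,1]]);R=cv2.Rodrigues(np.array(c['rvec'],float))[0];return K,R,np.array(c['tvec'],float).reshape(3)
def world(n,u,v,d):
    K,R,t=cam(n);u=np.asarray(u,float);v=np.asarray(v,float);d=np.asarray(d,float)
    P=np.stack([(u-K[0,2])/K[0,0]*d,(v-K[1,2])/K[1,1]*d,d],-1);return (P-t)@R
def plane(n,u,v,z):
    K,R,t=cam(n);r=np.array([(u-K[0,2])/K[0,0],(v-K[1,2])/K[1,1],1])@R;c=-t@R;return c+r*(z-c[2])/r[2]
def cloud(n,d):
    v,u=np.mgrid[:d.shape[0],:d.shape[1]];W=world(n,u,v,d);W[d<=0]=np.nan;return W
E
python3 - <<'E'
from h import *
snap('scene','s0');snap('top','t0')
s=robot.observe();print(s);print(robot.tip_reach)
for n in('scene','top'):
    K,R,t=cam(n);print(n,K[0,0],-t@R,R[2])
E
```

```text
pics
{'t': 0.1, 'qpos': array([6.35576846e+01, 5.99639557e+00, 5.52986635e+00, 8.96081309e+01,
       2.74150692e-04, 7.75270801e+01]), 'dq': array([-0.12857992, -0.00110852,  0.12451216, -0.03805811,  0.04689257,
       -0.00071622]), 'joint_torque': array([ 4.64300290e-03, -5.58209360e+01,  5.04719031e+01,  1.31533609e-02,
       -3.61744360e-04, -7.99949589e-06]), 'position': array([0.14468531, 0.58197202, 0.24957202]), 'orientation': array([[-9.70424726e-01,  2.41403211e-01, -5.84534551e-04],
       [ 2.41403749e-01,  9.70424069e-01, -1.16461156e-03],
       [ 2.86105427e-04, -1.27127669e-03, -9.99999151e-01]]), 'contact_force': array([-0.14842942,  0.288821  , -0.11649311]), 'torque': array([ 0.01465866,  0.01214938, -0.01957993]), 'opening': 0.08569208195114242}
0.019
scene 402.8448404656817 [-0.04315759 -0.87971778  1.15212771] [ 0.42168206  0.57951344 -0.69738684]
top 395.1075463906924 [ 0.38851619 -0.05288401  1.44894552] [ 0.14050744  0.01186933 -0.99000847]
```

View pics/s0.png

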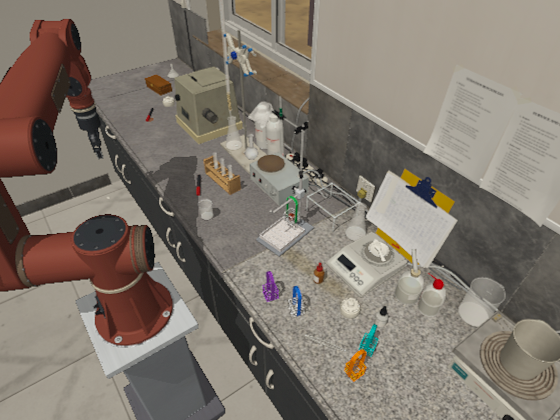

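View pics/t0.png

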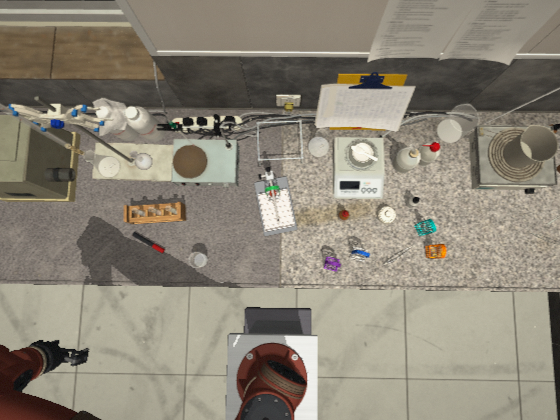

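The top view shows the blue bail at about (360,254), with a purple look-alike at (331,264), the stand at (272,205) and the green bail near (270,187). I'll zoom in on these.

```bash
python3 - <<'E'
from h import *
t=np.load('pics/t0.npz');s=np.load('pics/s0.npz')
a=cv2.resize(t['p'][165:285,240:400],None,fx=5,fy=5,interpolation=cv2.INTER_CUBIC)
cv2.imwrite('pics/t0z.png',a[:,:,::-1])
b=cv2.resize(s['p'][180:330,240:400],None,fx=4,fy=4,interpolation=cv2.INTER_CUBIC)
cv2.imwrite('pics/s0z.png',b[:,:,::-1])
for n,q in(('top',t),('scene',s)):
    hsv=cv2.cvtColor(q['p'],cv2.COLOR_RGB2HSV);W=cloud(n,q['d'])
    for c,(l,h) in dict(blue=((100,150,90),(118,255,255)),green=((55,120,50),(80,255,255)),purple=((125,100,60),(150,255,255))).items():
        m=cv2.inRange(hsv,l,h); k,lab,st,ce=cv2.connectedComponentsWithStats(m)
        for i in range(1,k):
            if st[i,4]>8:
                w=W[lab==i];print(n,c,st[i],ce[i].round(1),np.nanmin(w,0).round(3),np.nanmax(w,0).round(3),np.nanmedian(w,0).round(3))
E
```

```text
top blue [  9 104   8  12  27] [ 12.9 110.3] [0.737 0.599 0.546] [0.767 0.625 0.559] [0.747 0.606 0.555]
top blue [ 81 105   6   7  25] [ 83.8 108. ] [0.752 0.439 0.545] [0.767 0.45  0.552] [0.759 0.443 0.548]
top blue [ 72 110   5   6  24] [ 74.  112.4] [0.737 0.456 0.554] [0.75  0.466 0.56 ] [0.744 0.46  0.557]
top blue [ 51 119  13   9  79] [ 56.4 123.1] [0.727 0.519 0.498] [0.744 0.546 0.513] [0.735 0.531 0.507]
top blue [100 121   4   4  14] [101.5 122.7] [0.752 0.438 0.452] [0.762 0.447 0.459] [0.756 0.443 0.457]
top blue [ 41 128   4   3  10] [ 42.5 129. ] [0.737 0.599 0.444] [0.744 0.61  0.451] [0.741 0.602 0.447]
top blue [ 94 128   5   3  10] [ 96.3 129.2] [0.738 0.456 0.443] [0.746 0.464 0.45 ] [0.742 0.459 0.447]
top blue [355 250  15   7  47] [362.3 252.7] [ 0.427 -0.327  0.047] [ 0.447 -0.282  0.124] [ 0.437 -0.302  0.115]
top green [169 123   7   5  19] [172.7 125.1] [0.79  0.284 0.323] [0.804 0.307 0.357] [0.792 0.288 0.34 ]
top green [265 186  14   5  45] [271.4 187.6] [ 0.637 -0.017  0.016] [0.682 0.036 0.179] [0.646 0.006 0.17 ]
top purple [324 257  17  14 102] [331.9 262.8] [ 0.379 -0.234 -0.008] [ 0.425 -0.183  0.125] [ 0.402 -0.204  0.046]
scene blue [231  52   6   7  26] [233.2  54.5] [0.726 0.517 0.489] [0.738 0.546 0.511] [0.732 0.528 0.501]
scene blue [293 286   9  30 114] [297.3 297.8] [ 0.425 -0.33   0.004] [ 0.45  -0.281  0.121] [ 0.433 -0.322  0.083]
scene green [279 109   3   8  15] [280.3 112.3] [0.789 0.283 0.323] [0.799 0.308 0.358] [0.792 0.289 0.342]
scene green [290 196   8  27  51] [295.  207.1] [ 0.638 -0.024 -0.005] [0.727 0.086 0.174] [ 0.647 -0.017  0.146]
scene purple [263 271  16  31 248] [270.3 287.7] [ 0.376 -0.233 -0.007] [ 0.439 -0.149  0.122] [ 0.4   -0.216  0.038]
```

View pics/t0z.png

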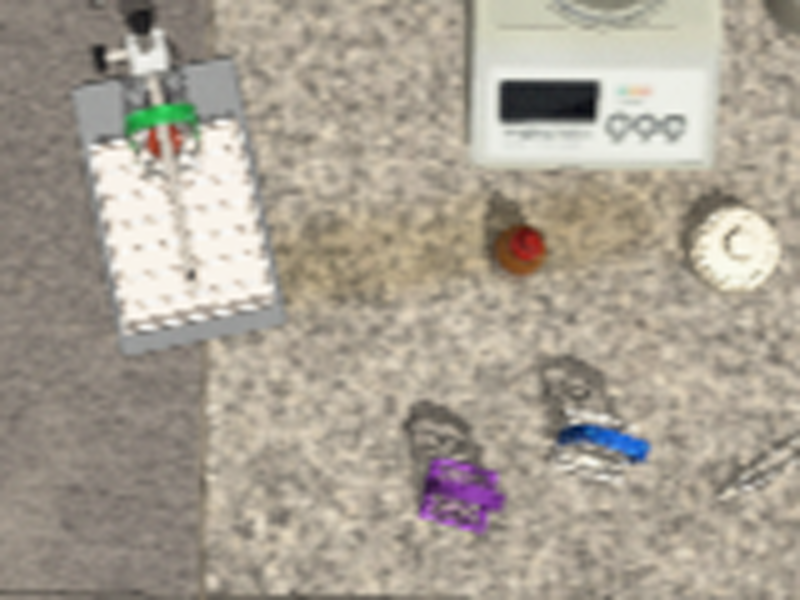

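View pics/s0z.png

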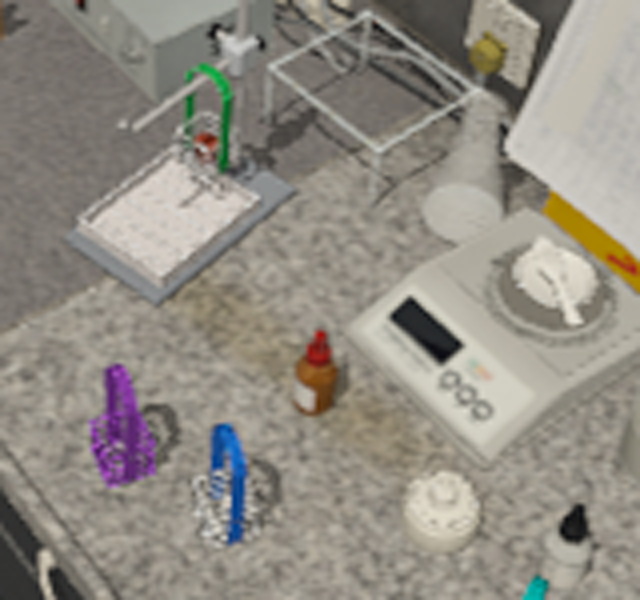

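```bash
python3 - <<'E'
from h import *
t=np.load('pics/t0.npz');s=np.load('pics/s0.npz')
P=[]
for n,q in(('top',t),('scene',s)):
    hsv=cv2.cvtColor(q['p'],cv2.COLOR_RGB2HSV);W=cloud(n,q['d'])
    m=(cv2.inRange(hsv,(98,120,60),(120,255,255))>0)&(np.abs(W[...,0]-.435)<.06)&(np.abs(W[...,1]+.302)<.06)&(W[...,2]>.03)
    w=W[m];print(n,len(w));print(w[np.argsort(w[:,1])].round(3).tolist())
    top=w[w[:,2]>.09];
    c=top[:,:2].mean(0);vx,vy,x0,y0=cv2.fitLine(top[:,:2].astype(np.float32),cv2.DIST_HUBER,0,.01,.01).ravel();print('line',c,vx,vy,np.degrees(np.arctan2(vy,vx)))
    m=(W[...,2]>.155)&(W[...,2]<.2)&(W[...,0]>.45)&(W[...,0]<.75)&(np.abs(W[...,1])<.08)
    w=W[m];rgb=q['p'][m]
    o=np.argsort(w[:,0]);
    for i in o: print(w[i].round(4),rgb[i],end=';')
    print()
E
```

```text
top 54
[[0.429, -0.327, 0.047], [0.429, -0.327, 0.065], [0.434, -0.325, 0.109], [0.427, -0.321, 0.111], [0.431, -0.321, 0.113], [0.434, -0.32, 0.115], [0.437, -0.32, 0.118], [0.437, -0.317, 0.116], [0.43, -0.317, 0.117], [0.434, -0.316, 0.12], [0.434, -0.313, 0.117], [0.437, -0.313, 0.12], [0.43, -0.313, 0.121], [0.43, -0.31, 0.117], [0.437, -0.31, 0.118], [0.44, -0.31, 0.119], [0.433, -0.309, 0.12], [0.433, -0.306, 0.121], [0.44, -0.306, 0.122], [0.437, -0.305, 0.124], [0.437, -0.303, 0.117], [0.44, -0.303, 0.117], [0.443, -0.303, 0.122], [0.433, -0.302, 0.123], [0.444, -0.301, 0.114], [0.433, -0.3, 0.117], [0.44, -0.3, 0.119], [0.437, -0.3, 0.12], [0.44, -0.298, 0.11], [0.444, -0.297, 0.114], [0.437, -0.297, 0.116], [0.444, -0.295, 0.11], [0.44, -0.294, 0.114], [0.437, -0.293, 0.12], [0.437, -0.291, 0.111], [0.447, -0.291, 0.113], [0.44, -0.29, 0.115], [0.443, -0.29, 0.117], [0.447, -0.288, 0.108], [0.44, -0.288, 0.11], [0.444, -0.288, 0.111], [0.444, -0.286, 0.102], [0.447, -0.286, 0.104], [0.44, -0.285, 0.108], [0.448, -0.284, 0.072], [0.446, -0.284, 0.053], [0.447, -0.284, 0.095
[... 19055 characters left out ...]
 120];[0.6948 0.0033 0.1733] [125 125 123];[0.695  0.0043 0.1822] [188 190 187];[ 0.6959 -0.0008  0.1804] [100 100  99];[0.696  0.0113 0.1769] [198 200 196];[6.970e-01 1.000e-04 1.744e-01] [102 102 100];[0.6981 0.0083 0.1828] [160 160 157];[0.6982 0.0149 0.1879] [109 110 104];[0.6996 0.0029 0.1663] [123 124 119];[0.6998 0.0027 0.1614] [118 118 112];[0.7002 0.0029 0.1561] [124 119 114];[0.7005 0.005  0.1791] [141 142 139];[0.7107 0.0106 0.1604] [70 69 64];[0.7109 0.0116 0.1695] [44 41 40];[0.712  0.0125 0.1634] [22 21 22];[0.7141 0.0216 0.166 ] [79 80 79];[0.7159 0.0113 0.1623] [80 81 77];[0.7175 0.0128 0.1556] [101 102  96];[0.7179 0.0203 0.1651] [83 84 79];[0.718  0.0141 0.1644] [95 96 92];
```

>>> carry_out(targets=[[[-1,-0.12,-0.05,-0.04,0],[-1,-0.24,-0.1,-0.04,0],[-1,-0.24,-0.1,-0.04,0],[-1,-0.24,-0.1,-0.04,0],[-1,-0.24,-0.1,-0.04,0],[-1,-0.24,-0.1,-0.04,0],[-1,-0.1,-0.23,0,0],[-1,-0.1,-0.23,0,0],[-1,-0.1,-0.23,0,0],[-1,-0.1,-0.23,0,0]]])

```text
t: 1.35
position: [0.4142, 0.2041, 0.2942]
orientation: [[-0.972, 0.236, -0.006], [0.236, 0.972, -0.006], [0.005, -0.008, -1.0]]
contact_force: [0.9, -0.5, -0.0]
opening: 0.0852
```

```bash
cat >> h.py <<'E'
def to(p,yaw,n=1):
    s=robot.observe();R=s['orientation'];d=R.T@(np.array(p)-s['position'])
    y=np.degrees(np.arctan2(R[1,1],R[0,1]));dy=-((yaw-y+90)%180-90)
    print('t',round(s['t'],2),'pos',s['position'].round(4),'yawy',y.round(1),'q',s['qpos'].round(0),'F',s['contact_force'].round(1),'open',round(s['opening'],4));print('total units',(d/.2).round(4),'spin',round(dy/90,4),'per row',(d/.2/n).round(4))
E
python3 - <<'E'
from h import *
to((.45,-.05,.3),75)
t=np.load('pics/t0.npz');s=np.load('pics/s0.npz')
for n,q in(('top',t),('scene',s)):
    hsv=cv2.cvtColor(q['p'],cv2.COLOR_RGB2HSV);W=cloud(n,q['d'])
    m=(cv2.inRange(hsv,(125,90,50),(150,255,255))>0)&(W[...,2]>.06);w=W[m];print(w.min(0),w.max(0))
E
```

```text
t 1.35 pos [0.4142 0.2041 0.2942] yawy 76.4 q [ 10. -17. -11.  96.  -0.  24.] F [ 0.9 -0.5 -0. ] open 0.0852
total units [-0.4731 -1.1926 -0.0222] spin 0.0153 per row [-0.4731 -1.1926 -0.0222]
[ 0.39256394 -0.22728094  0.06052625] [ 0.41248757 -0.18372041  0.12452699]
[ 0.39000965 -0.2333695   0.06042816] [ 0.4106951  -0.18393303  0.12165818]
```

>>> carry_out(targets=[[[-1,-0.1,-0.24,0,0],[-1,-0.1,-0.24,0,0],[-1,-0.1,-0.24,0,0],[-1,-0.1,-0.24,0,0],[-1,-0.1,-0.24,0,0],[-1,-0.03,-0.24,0,0],[-1,-0.03,-0.24,0,0.02],[-1,-0.03,-0.24,0,0.02],[-1,-0.0,-0.24,0,0],[-1,0,-0.2,0,0],[-1,0,-0.1,0,0]]])

```text
t: 2.72
position: [0.4009, -0.3179, 0.2934]
orientation: [[-0.954, 0.301, -0.009], [0.301, 0.954, -0.003], [0.008, -0.006, -1.0]]
contact_force: [0.2, -0.0, -0.4]
opening: 0.0852
```

```bash
python3 - <<'E'
from h import *
to((.4365,-.3055,.2),73.5)
E
```

```text
t 2.73 pos [ 0.4009 -0.3179  0.2934] yawy 72.5 q [-53.  -8.  -4.  94.  -1. -35.] F [ 0.2 -0.  -0.4] open 0.0852
total units [-0.1547  0.1153  0.4653] spin -0.0111 per row [-0.1547  0.1153  0.4653]
```

>>> carry_out(targets=[[[-1,-0.08,0.06,0.1,-0.01],[-1,-0.08,0.06,0.15,0],[-1,0,0,0.15,0],[-1,0,0,0.06,0],[-1,0,0,0,0],[-1,0,0,0,0]]])

```text
t: 3.48
position: [0.4391, -0.3043, 0.1998]
orientation: [[-0.958, 0.286, -0.008], [0.286, 0.958, -0.003], [0.007, -0.005, -1.0]]
contact_force: [0.4, -0.4, 0.0]
opening: 0.0855
```

```bash
python3 - <<'E'
from h import *
to((.4365,-.3055,.092),73.5)
snap('scene','s1');snap('top','t1')
for n in'st':
    p=np.load(f'pics/{n}1.npz')['p'];c=p[210:330,250:400] if n=='s' else p[200:300,290:420]
    cv2.imwrite(f'pics/{n}1z.png',cv2.resize(c,None,fx=4,fy=4,interpolation=cv2.INTER_CUBIC)[:,:,::-1])
E
```

```text
t 3.48 pos [ 0.4391 -0.3043  0.1998] yawy 73.4 q [-49.  -5. -11.  85.  -0. -32.] F [ 0.4 -0.4  0. ] open 0.0855
total units [ 0.0069 -0.0064  0.5392] spin -0.0016 per row [ 0.0069 -0.0064  0.5392]
```

View pics/s1z.png

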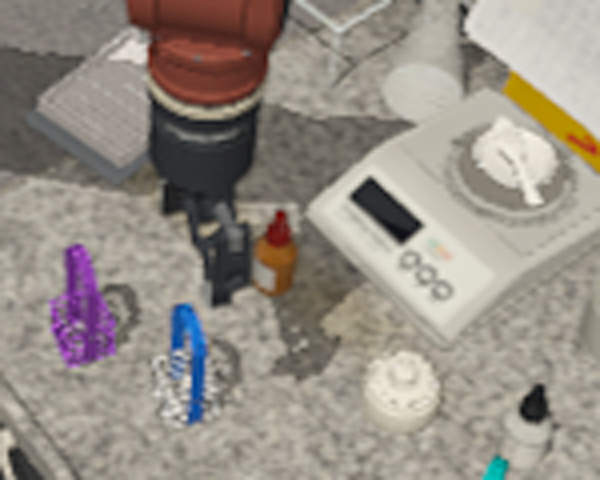

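View pics/t1z.png

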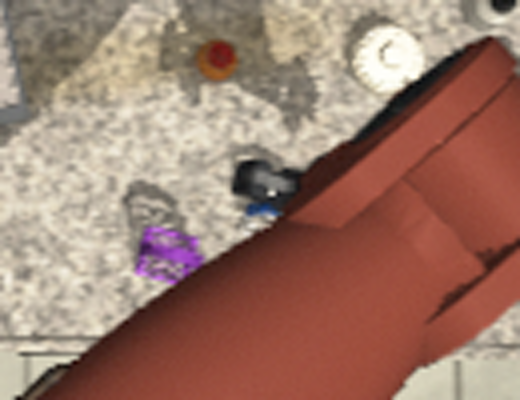

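```bash
python3 - <<'E'
from h import *
for n in('top','scene'):
    q=np.load(f'pics/{n[0]}1.npz');W=cloud(n,q['d'])
    m=(W[...,2]>.165)&(W[...,2]<.25)&(q['p'].max(-1)<140)&(abs(W[...,0]-.44)<.1)&(abs(W[...,1]+.3)<.1)
    w=W[m];print(n,len(w),w.min(0),w.max(0))
    for lo in np.arange(.17,.25,.01):
        k=w[(w[:,2]>lo)&(w[:,2]<lo+.01)]
        if len(k):print(lo.round(2),len(k),k.min(0).round(3),k.max(0).round(3),np.median(k,0).round(3))
E
```

```text
top 15 [ 0.43974399 -0.26278166  0.19879376] [ 0.46484717 -0.23397264  0.24868828]
0.19 2 [ 0.44  -0.263  0.199] [ 0.443 -0.257  0.2  ] [ 0.441 -0.26   0.199]
0.24 13 [ 0.441 -0.256  0.241] [ 0.465 -0.234  0.249] [ 0.453 -0.237  0.246]
scene 113 [ 0.40678605 -0.37967397  0.19434617] [ 0.45511655 -0.25310775  0.24995288]
0.19 6 [ 0.429 -0.358  0.194] [ 0.455 -0.259  0.2  ] [ 0.446 -0.265  0.197]
0.2 23 [ 0.416 -0.361  0.2  ] [ 0.454 -0.256  0.21 ] [ 0.441 -0.265  0.204]
0.21 23 [ 0.415 -0.363  0.21 ] [ 0.453 -0.254  0.219] [ 0.429 -0.346  0.214]
0.22 17 [ 0.415 -0.352  0.22 ] [ 0.451 -0.255  0.229] [ 0.443 -0.262  0.224]
0.23 7 [ 0.411 -0.355  0.232] [ 0.444 -0.253  0.24 ] [ 0.414 -0.348  0.238]
0.24 37 [ 0.407 -0.38   0.24 ] [ 0.43  -0.336  0.25 ] [ 0.416 -0.369  0.247]
```

>>> carry_out(targets=[[[-1,0.007,-0.007,0.12,0],[-1,0,0,0.15,0],[-1,0,0,0.15,0],[-1,0,0,0.09,0],[-1,0,0,0.05,0],[-1,0,0,0,0],[-1,0,0,0,0]]])

```text
t: 4.45
position: [0.4393, -0.3098, 0.0919]
orientation: [[-0.958, 0.287, -0.001], [0.287, 0.958, -0.012], [-0.003, -0.011, -1.0]]
contact_force: [-0.4, 0.1, 0.6]
opening: 0.0853
```

```bash
python3 - <<'E'
from h import *
to((.4365,-.3055,.087),73.5)
p,d=snap('scene','s2')
cv2.imwrite('pics/s2z.png',cv2.resize(p[230:330,240:350],None,fx=6,fy=6,interpolation=cv2.INTER_CUBIC)[:,:,::-1])
E
```

```text
t 4.45 pos [ 0.4393 -0.3098  0.0919] yawy 73.3 q [-49.  -4. -21.  72.  -0. -32.] F [-0.4  0.1  0.6] open 0.0853
total units [0.0196 0.017  0.024 ] spin -0.0023 per row [0.0196 0.017  0.024 ]
```

View pics/s2z.png

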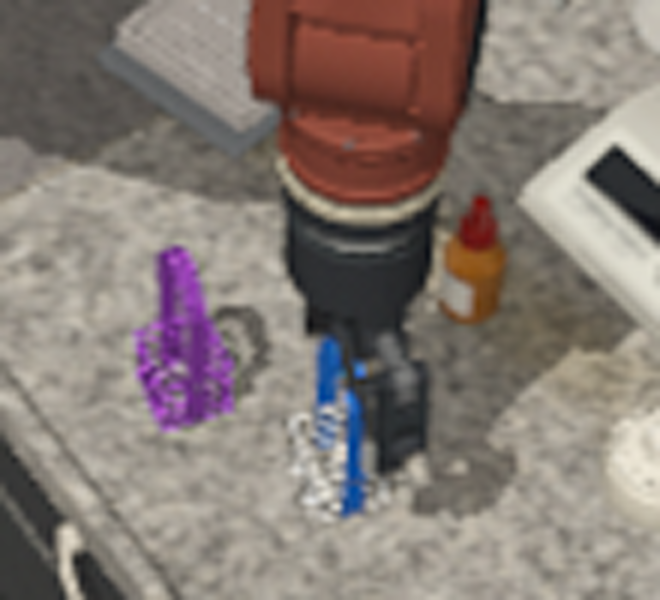

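The scene view shows the near finger at about (307,300), just outside the blue leg at (299,300), with the bail between the jaws. I'll correct a few mm, then close.

>>> carry_out(targets=[[[-1,0.02,0.017,0.024,0],[-1,0,0,0,0],[1,0,0,0,0],[1,0,0,0,0],[1,0,0,0,0],[1,0,0,0,0],[1,0,0,0,0],[1,0,0,0,0]]], force=40)

```text
t: 5.5
position: [0.4369, -0.3055, 0.0883]
orientation: [[-0.958, 0.287, 0.001], [0.287, 0.958, -0.013], [-0.005, -0.012, -1.0]]
contact_force: [-0.0, 1.3, 1.8]
opening: 0.0473
```

```bash
python3 - <<'E'
from h import *
to((.4365,-.3055,.25),73.5)
p,d=snap('scene','s3')
cv2.imwrite('pics/s3z.png',cv2.resize(p[230:330,240:350],None,fx=6,fy=6,interpolation=cv2.INTER_CUBIC)[:,:,::-1])
E
```

```text
t 5.5 pos [ 0.4369 -0.3055  0.0883] yawy 73.3 q [-49.  -4. -22.  72.  -0. -32.] F [-0.   1.3  1.8] open 0.0473
total units [-0.0017 -0.0102 -0.8085] spin -0.0021 per row [-0.0017 -0.0102 -0.8085]
```

View pics/s3z.png

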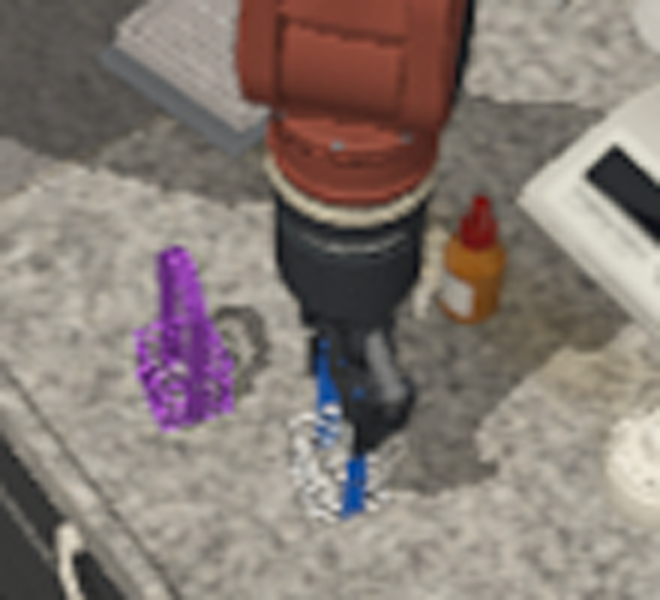

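The jaws stopped at 47 mm on the bail legs. Lifting it now.

>>> carry_out(targets=[[[1,0,0,-0.02,0],[1,0,0,-0.05,0],[1,0,0,-0.08,0],[1,0,0,-0.1,0],[1,0,0,-0.1,0],[1,0,0,-0.1,0],[1,0,0,-0.1,0],[1,0,0,-0.1,0],[1,0,0,-0.1,0],[1,0,0,-0.07,0],[1,0,0,-0.04,0],[1,0,0,0,0]]])

```text
t: 7.05
position: [0.4367, -0.3039, 0.2756]
orientation: [[-0.958, 0.288, 0.005], [0.288, 0.958, -0.019], [-0.01, -0.017, -1.0]]
contact_force: [0.6, 1.0, -1.2]
opening: 0.0472
```

```bash
python3 - <<'E'
from h import *
to((.4917,-.030,.255),102,10)
p,d=snap('scene','s4')
cv2.imwrite('pics/s4z.png',cv2.resize(p[190:320,230:370],None,fx=5,fy=4.6,interpolation=cv2.INTER_CUBIC)[:,:,::-1])
E
```

```text
t 7.05 pos [ 0.4367 -0.3039  0.2756] yawy 73.3 q [-49.  -7.  -4.  91.  -1. -32.] F [ 0.6  1.  -1.2] open 0.0472
total units [0.1315 1.3919 0.0787] spin -0.3191 per row [0.0132 0.1392 0.0079]
```

View pics/s4z.png

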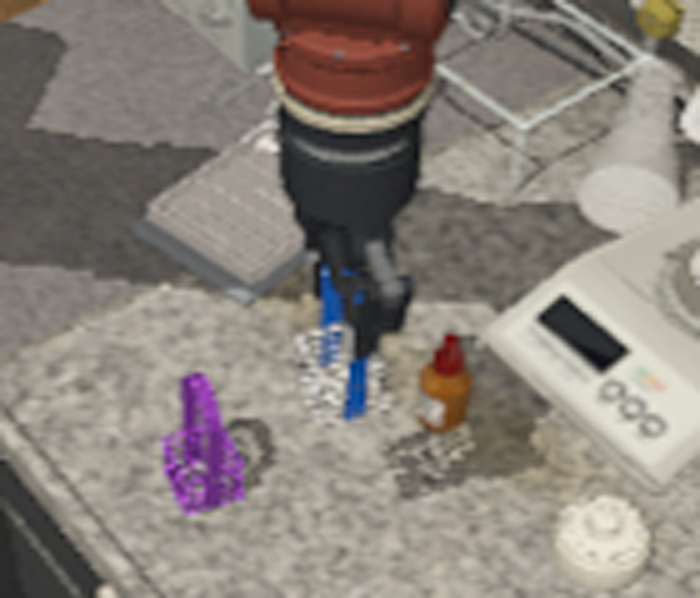

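>>> carry_out(targets=[[[1,0,0,0,-0.03],[1,0,0,0,-0.05],[1,0,0,0,-0.06],[1,0,0,0,-0.06],[1,0,0,0,-0.06],[1,0,0,0,-0.04],[1,0,0,0,-0.02],[1,0,0,0,0]]])

```text
t: 8.1
position: [0.4347, -0.3017, 0.2674]
orientation: [[-0.974, -0.225, -0.003], [-0.225, 0.974, -0.01], [0.006, -0.009, -1.0]]
contact_force: [-0.2, 0.2, -1.5]
opening: 0.0476
```

```bash
python3 - <<'E'
from h import *
to((.4917,-.030,.255),102,10)
E
```

```text
t 8.1 pos [ 0.4347 -0.3017  0.2674] yawy 103.0 q [-49.  -6.  -5.  91.  -1. -62.] F [-0.2  0.2 -1.5] open 0.0476
total units [-0.5829  1.2603  0.0483] spin 0.0109 per row [-0.0583  0.126   0.0048]
```

>>> carry_out(targets=[[[1,-0.03,0.06,0,0.01],[1,-0.05,0.1,0,0],[1,-0.06,0.13,0,0],[1,-0.06,0.13,0,0],[1,-0.06,0.13,0,0],[1,-0.06,0.13,0,0],[1,-0.06,0.13,0,0],[1,-0.06,0.13,0,0],[1,-0.06,0.13,0,0],[1,-0.05,0.1,0,0],[1,-0.03,0.05,0,0],[1,0,0,0,0]]])

```text
t: 9.6
position: [0.4998, -0.0312, 0.2622]
orientation: [[-0.981, -0.194, -0.006], [-0.194, 0.981, -0.008], [0.007, -0.007, -1.0]]
contact_force: [0.0, -1.3, -1.4]
opening: 0.0475
```

```bash
python3 - <<'E'
from h import *
to((.4917,-.030,.168),102,10)
p,d=snap('scene','s5');q,e=snap('top','t5')
cv2.imwrite('pics/s5z.png',np.hstack([cv2.resize(p[150:270,220:340],(400,400),interpolation=cv2.INTER_CUBIC),cv2.resize(q[160:260,230:330],(400,400),interpolation=cv2.INTER_CUBIC)])[:,:,::-1])
E
```

```text
t 9.6 pos [ 0.4998 -0.0312  0.2622] yawy 101.2 q [-18. -11. -10.  91.  -1. -29.] F [ 0.  -1.3 -1.4] open 0.0475
total units [0.0351 0.017  0.4713] spin -0.0088 per row [0.0035 0.0017 0.0471]
```

View pics/s5z.png

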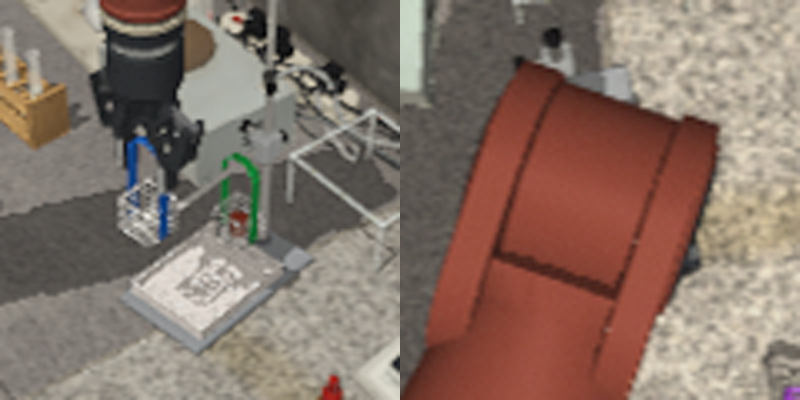

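>>> carry_out(targets=[[[1,0.035,0.017,0.02,-0.009],[1,0,0,0.05,0],[1,0,0,0.07,0],[1,0,0,0.08,0],[1,0,0,0.08,0],[1,0,0,0.07,0],[1,0,0,0.04,0],[1,0,0,0.01,0],[1,0,0,0,0]]])

```text
t: 10.82
position: [0.4899, -0.0321, 0.1709]
orientation: [[-0.979, -0.205, -0.008], [-0.205, 0.979, -0.008], [0.009, -0.006, -1.0]]
contact_force: [0.2, -0.6, -2.2]
opening: 0.0474
```

```bash
python3 - <<'E'
from h import *
to((.4917,-.030,.168),102,10)
to((.565,-.0145,.168),102,10)
p,d=snap('scene','s6')
cv2.imwrite('pics/s6z.png',cv2.resize(p[170:270,230:340],None,fx=6,fy=6,interpolation=cv2.INTER_CUBIC)[:,:,::-1])
W=cloud('scene',d);hsv=cv2.cvtColor(p,cv2.COLOR_RGB2HSV)
m=(cv2.inRange(hsv,(98,120,60),(120,255,255))>0)&(abs(W[...,0]-.49)<.06)&(abs(W[...,1]+.03)<.06);w=W[m]
print(len(w),w.min(0),w.max(0));R=robot.observe()['orientation'];c=robot.observe()['position'];l=(w-c)@R
for lo in np.arange(-.04,.1,.01):
    k=l[(l[:,2]>lo)&(l[:,2]<lo+.01)]
    if len(k):print(lo.round(2),len(k),k.min(0).round(3),k.max(0).round(3))
E
```

```text
t 10.82 pos [ 0.4899 -0.0321  0.1709] yawy 101.9 q [-19. -13. -21.  82.  -1. -31.] F [ 0.2 -0.6 -2.2] open 0.0474
total units [-0.011   0.0088  0.0141] spin -0.0016 per row [-0.0011  0.0009  0.0014]
t 10.82 pos [ 0.4899 -0.0321  0.1709] yawy 101.9 q [-19. -13. -21.  82.  -1. -31.] F [ 0.2 -0.6 -2.2] open 0.0474
total units [-0.3856  0.0093  0.0106] spin -0.0016 per row [-0.0386  0.0009  0.0011]
77 [ 0.47535628 -0.0607477   0.08470795] [ 0.50894765 -0.00856163  0.23258789]
-0.04 3 [-0.001 -0.002 -0.032] [ 0.004  0.005 -0.03 ]
-0.03 8 [-0.008 -0.004 -0.029] [ 0.005  0.022 -0.022]
-0.02 8 [-0.006  0.018 -0.019] [ 0.009  0.023 -0.01 ]
-0.01 5 [-0.002  0.019 -0.01 ] [ 0.006  0.022 -0.002]
0.0 10 [-0.006  0.019  0.   ] [0.01  0.024 0.009]
0.01 5 [-0.003  0.02   0.012] [0.005 0.024 0.018]
0.02 8 [-0.003 -0.026  0.022] [0.005 0.024 0.028]
0.03 11 [-0.004 -0.026  0.031] [0.005 0.025 0.04 ]
0.04 3 [ 0.003 -0.023  0.044] [0.006 0.025 0.047]
0.05 3 [ 0.002 -0.022  0.053] [ 0.004 -0.019  0.059]
0.06 3 [-0.018 -0.022  0.064] [0.002 0.002 0.069]
0.07 5 [-0.021 -0.024  0.071] [0.007 0.006 0.08 ]
0.08 2 [-0.009 -0.018  0.083] [ 0.003 -0.006  0.086]
```

View pics/s6z.png

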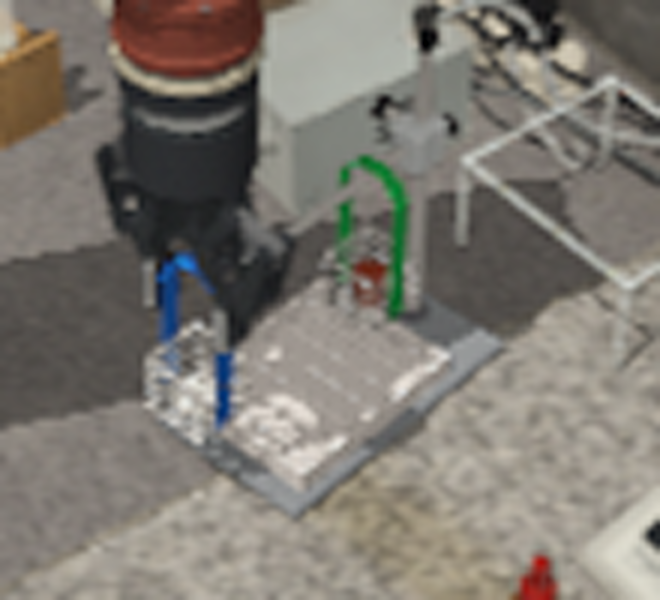

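Crown sits 28 mm above the TCP, so about 0.199 m, 14 mm above the tip. Centring is good, so I'm advancing along the bar.

>>> carry_out(targets=[[[1,-0.02,0.01,-0.003,0],[1,-0.04,0,-0.003,0],[1,-0.05,0,-0.003,0],[1,-0.05,0,-0.003,0],[1,-0.03,0,-0.003,0]]])

```text
t: 11.5
position: [0.5304, -0.0219, 0.1752]
orientation: [[-0.979, -0.206, -0.005], [-0.205, 0.979, -0.009], [0.007, -0.007, -1.0]]
contact_force: [-1.3, 0.3, -1.0]
opening: 0.0471
```

```bash
python3 - <<'E'
from h import *
to((.565,-.0145,.168),102,10)
p,d=snap('scene','s7')
cv2.imwrite('pics/s7z.png',cv2.resize(p[170:270,230:340],None,fx=6,fy=6,interpolation=cv2.INTER_CUBIC)[:,:,::-1])
E
```

```text
t 11.5 pos [ 0.5304 -0.0219  0.1752] yawy 101.9 q [-16.  -6. -14.  82.  -1. -28.] F [-1.3  0.3 -1. ] open 0.0471
total units [-0.1772  0.0008  0.0347] spin -0.0015 per row [-0.0177  0.0001  0.0035]
```

View pics/s7z.png

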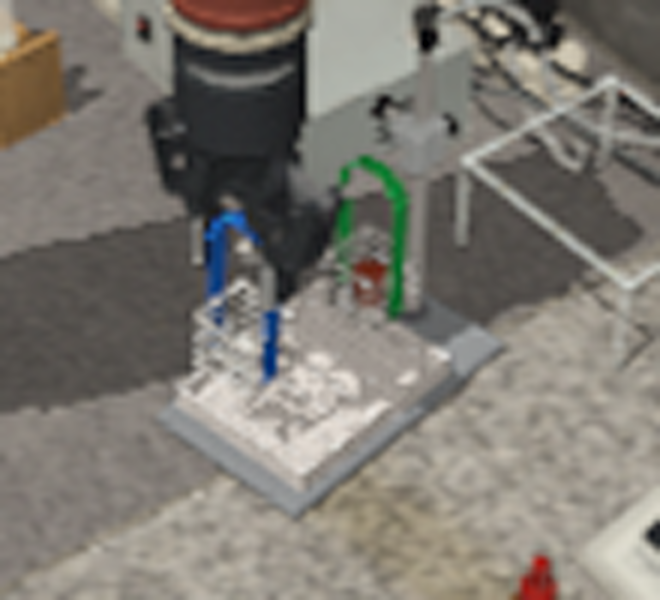

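The tip shows inside the blue arch (zoom ~(243,243)) and there's no contact. Continuing.

>>> carry_out(targets=[[[1,-0.04,0,0,0],[1,-0.05,0,0,0],[1,-0.05,0,0,0],[1,-0.03,0,0,0],[1,-0.005,0,0,0],[1,0,0,0,0]]])

```text
t: 12.3
position: [0.5674, -0.0141, 0.1746]
orientation: [[-0.979, -0.206, -0.005], [-0.206, 0.979, -0.008], [0.007, -0.007, -1.0]]
contact_force: [0.3, -0.5, -1.2]
opening: 0.0475
```

```bash
python3 - <<'E'
from h import *
to((.565,-.0145,.142),102,10)
p,d=snap('scene','s8')
cv2.imwrite('pics/s8z.png',cv2.resize(p[170:270,230:340],None,fx=6,fy=6,interpolation=cv2.INTER_CUBIC)[:,:,::-1])
W=cloud('scene',d);hsv=cv2.cvtColor(p,cv2.COLOR_RGB2HSV)
m=(cv2.inRange(hsv,(98,120,60),(120,255,255))>0)&(abs(W[...,0]-.565)<.06)&(abs(W[...,1]+.03)<.06);w=W[m]
print(w[w[:,2]>.19].round(3))
E
```

```text
t 12.3 pos [ 0.5674 -0.0141  0.1746] yawy 101.9 q [-14.   1.  -8.  82.  -1. -26.] F [ 0.3 -0.5 -1.2] open 0.0475
total units [0.0112 0.0016 0.1629] spin -0.0015 per row [0.0011 0.0002 0.0163]
[[ 0.567  0.009  0.194]
 [ 0.571  0.003  0.196]
 [ 0.573 -0.002  0.199]
 [ 0.557  0.008  0.195]
 [ 0.563  0.01   0.19 ]
 [ 0.564  0.005  0.194]
 [ 0.562 -0.005  0.202]
 [ 0.567 -0.004  0.199]
 [ 0.567 -0.01   0.204]
 [ 0.569 -0.013  0.205]
 [ 0.556  0.005  0.193]
 [ 0.558  0.002  0.194]
 [ 0.563  0.003  0.191]
 [ 0.56  -0.013  0.204]
 [ 0.564 -0.014  0.203]
 [ 0.565 -0.018  0.205]
 [ 0.558  0.002  0.19 ]
 [ 0.563 -0.021  0.204]
 [ 0.554 -0.041  0.223]
 [ 0.567 -0.022  0.198]
 [ 0.568 -0.027  0.201]
 [ 0.565 -0.03   0.2  ]]
```

View pics/s8z.png

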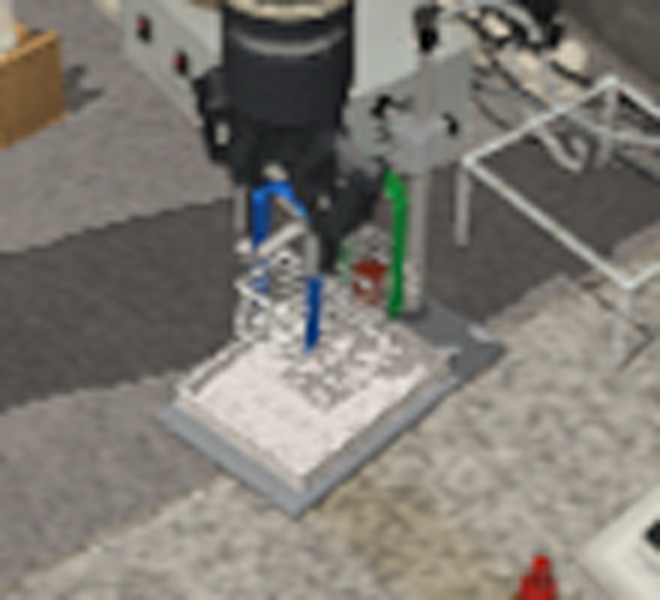

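The bar clearly runs through the arch: tip at zoom (245,245), bar passing to (300,230) under the crown. Lowering.

>>> carry_out(targets=[[[1,0.005,0,0.02,0],[1,0.005,0,0.03,0],[1,0,0,0.03,0],[1,0,0,0.02,0],[1,0,0,0.012,0],[1,0,0,0.006,0]]])

```text
t: 13.1
position: [0.5645, -0.0148, 0.1491]
orientation: [[-0.979, -0.205, -0.006], [-0.205, 0.979, -0.008], [0.007, -0.007, -1.0]]
contact_force: [0.0, -0.0, -1.1]
opening: 0.0471
```

```bash
python3 - <<'E'
from h import *
to((.565,-.0145,.142),102,10)
E
```

```text
t 13.1 pos [ 0.5645 -0.0148  0.1491] yawy 101.8 q [-14.   0. -11.  79.  -1. -26.] F [ 0.  -0.  -1.1] open 0.0471
total units [-0.0031  0.0013  0.0355] spin -0.0017 per row [-0.0003  0.0001  0.0035]
```

>>> carry_out(targets=[[[1,0,0,0.01,0],[1,0,0,0.01,0],[1,0,0,0.008,0],[1,0,0,0.004,0]]])

```text
t: 13.6
position: [0.5647, -0.0149, 0.1425]
orientation: [[-0.979, -0.205, -0.005], [-0.205, 0.979, -0.009], [0.007, -0.007, -1.0]]
contact_force: [-1.1, 0.1, -2.0]
opening: 0.0473
```

>>> carry_out(targets=[[[1,0,0,0.005,0],[1,0,0,0.004,0]]])

```text
t: 13.85
position: [0.565, -0.015, 0.1415]
orientation: [[-0.979, -0.205, -0.004], [-0.205, 0.979, -0.009], [0.006, -0.008, -1.0]]
contact_force: [-3.1, 1.3, 7.3]
opening: 0.0473
```

Upward force rose to 7 N at exactly the predicted height, so the bail is on the bar. I'll check once, then release.

>>> carry_out(targets=[[[1,0,0,0,0],[1,0,0,0,0]]])

```text
t: 14.1
position: [0.565, -0.0149, 0.1417]
orientation: [[-0.979, -0.205, -0.004], [-0.205, 0.979, -0.009], [0.006, -0.008, -1.0]]
contact_force: [-0.8, -0.1, -0.7]
opening: 0.0476
```

```bash
python3 - <<'E'
from h import *
to((.565,-.0145,.142),102,10)
p,d=snap('scene','s9')
cv2.imwrite('pics/s9z.png',cv2.resize(p[170:270,230:340],None,fx=6,fy=6,interpolation=cv2.INTER_CUBIC)[:,:,::-1])
E
```

```text
t 14.1 pos [ 0.565  -0.0149  0.1417] yawy 101.9 q [-14.   1. -11.  78.  -1. -26.] F [-0.8 -0.1 -0.7] open 0.0476
total units [-0.0002  0.0022 -0.0014] spin -0.0016 per row [-0.      0.0002 -0.0001]
```

View pics/s9z.png

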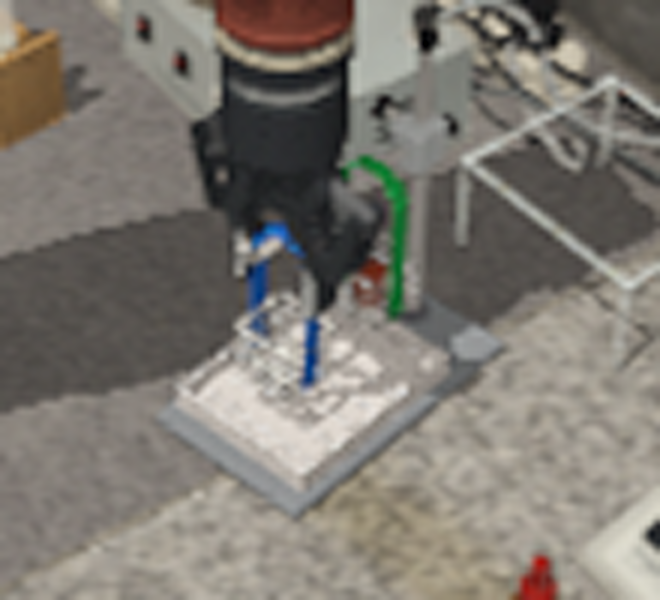

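>>> carry_out(targets=[[[0.1,0,0,0,0],[-0.2,0,0,0,0],[-0.5,0,0,0,0],[-1,0,0,0,0],[-1,0,0,-0.002,0]]], force=20)

```text
t: 14.78
position: [0.5652, -0.015, 0.142]
orientation: [[-0.979, -0.205, -0.004], [-0.205, 0.979, -0.009], [0.006, -0.008, -1.0]]
contact_force: [0.4, -0.8, 0.5]
opening: 0.0853
```

```bash
python3 - <<'E'
from h import *
to((.565,-.0145,.23),102,10)
p,d=snap('scene','s10')
cv2.imwrite('pics/s10z.png',cv2.resize(p[170:270,230:340],None,fx=6,fy=6,interpolation=cv2.INTER_CUBIC)[:,:,::-1])
W=cloud('scene',d);hsv=cv2.cvtColor(p,cv2.COLOR_RGB2HSV)
m=(cv2.inRange(hsv,(98,120,60),(120,255,255))>0)&(abs(W[...,0]-.565)<.05)&(abs(W[...,1]+.015)<.05);w=W[m]
print(w.min(0),w.max(0))
for s in (1,-1):
  k=w[(s*(w[:,1]+.015)>.015)&(w[:,2]<.14)];print(len(k),k.mean(0) if len(k) else '')
E
```

```text
t 14.78 pos [ 0.5652 -0.015   0.142 ] yawy 101.8 q [-14.   1. -11.  78.  -1. -26.] F [ 0.4 -0.8  0.5] open 0.0853
total units [ 0.0028 -0.0006 -0.4398] spin -0.0017 per row [ 0.0003 -0.0001 -0.044 ]
[ 0.55407694 -0.05275848  0.06175204] [0.57680913 0.0111343  0.19774314]
11 [0.55846709 0.007195   0.11938805]
23 [ 0.56630763 -0.03673509  0.10219363]
```

View pics/s10z.png

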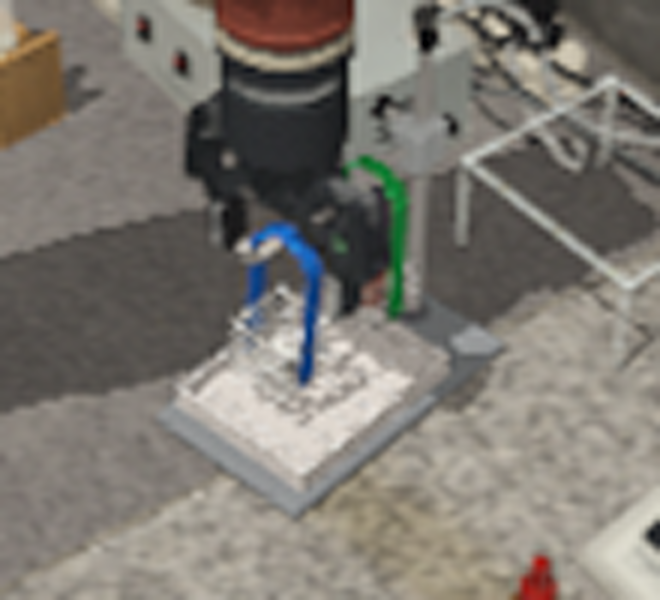

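Both fingers are clear and the basket hangs on its own. Retreating straight up.

>>> carry_out(targets=[[[-1,0,0,-0.03,0],[-1,0,0,-0.06,0],[-1,0,0,-0.1,0],[-1,0,0,-0.15,0],[-1,0,0,-0.15,0],[-1,0,0,-0.15,0],[-1,0.2,0,-0.1,0],[-1,0.25,0,0,0],[-1,0.25,0,0,0],[-1,0.1,0,0,0],[-1,0,0,0,0]]])

```text
t: 16.2
position: [0.4057, -0.0474, 0.3047]
orientation: [[-0.979, -0.206, 0.005], [-0.206, 0.979, -0.013], [-0.002, -0.013, -1.0]]
contact_force: [-0.5, -0.6, 0.4]
opening: 0.0853
```

>>> carry_out(targets=[[[-1,0,0.2,0,0],[-1,0,0.25,0,0],[-1,0,0.25,0,0],[-1,0,0.25,0,0],[-1,0,0.25,0,0],[-1,0,0.2,0,0],[-1,0,0,0,0],[-1,0,0,0,0],[-1,0,0,0,0],[-1,0,0,0,0],[-1,0,0,0,0]]])

```text
t: 17.58
position: [0.3526, 0.2357, 0.3043]
orientation: [[-0.98, -0.201, 0.011], [-0.201, 0.979, -0.012], [-0.008, -0.014, -1.0]]
contact_force: [0.6, 0.4, 0.0]
opening: 0.0851
```

```bash
python3 - <<'E'
from h import *
s=robot.observe();print(s['t'],s['position'],s['contact_force'],np.abs(s['dq']).max())
p,d=snap('scene','s11');q,e=snap('top','t11')
cv2.imwrite('pics/s11z.png',np.hstack([cv2.resize(p[170:270,230:330],(400,400),interpolation=cv2.INTER_CUBIC),cv2.resize(q[165:245,235:315],(400,400),interpolation=cv2.INTER_CUBIC)])[:,:,::-1])
for n,p,d in(('scene',p,d),('top',q,e)):
  W=cloud(n,d);hsv=cv2.cvtColor(p,cv2.COLOR_RGB2HSV)
  for c,lo,hi,x,y in(('blue',(98,120,60),(120,255,255),.565,-.015),('green',(55,120,50),(80,255,255),.645,.002)):
    w=W[(cv2.inRange(hsv,lo,hi)>0)&(abs(W[...,0]-x)<.04)&(abs(W[...,1]-y)<.045)&(W[...,2]>.03)]
    k=w[w[:,2]>.15];print(n,c,len(w),w[:,2].min(),w[:,2].max(),'top',k.mean(0).round(4),'low',w[w[:,2]<.12].mean(0).round(4))
    k=w[w[:,2]>.163];print(np.median(k,0).round(4))
E
```

```text
17.575 [0.352566   0.23571889 0.30431493] [0.64642636 0.38027404 0.0103996 ] 0.6490715581915821
scene blue 69 0.050586495519163305 0.17213448061722234 top [ 0.5664 -0.0221  0.1653] low [ 0.5649 -0.0251  0.096 ]
[ 0.5665 -0.0162  0.1691]
scene green 56 0.060288630994827216 0.17805085149181277 top [ 0.6455 -0.0037  0.1648] low [ 0.6469 -0.0101  0.086 ]
[ 0.6468 -0.0027  0.1689]
top blue 44 0.1548978901818122 0.17722427342330255 top [ 0.5653 -0.0139  0.1689] low [nan nan nan]
[ 0.5659 -0.0165  0.1703]
top green 40 0.09141731975995178 0.17754872074537792 top [0.6453 0.0037 0.17  ] low [0.6631 0.0241 0.0914]
[0.6451 0.0031 0.1696]<stdin>:9: RuntimeWarning: Mean of empty slice.
  ret = um.true_divide(
```

View pics/s11z.png

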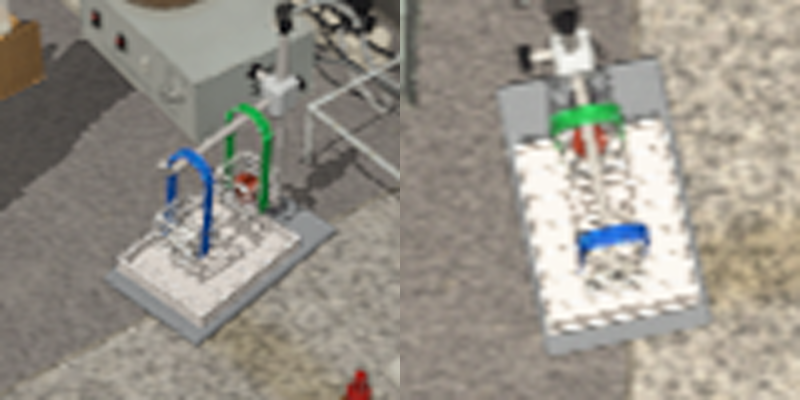

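The final view shows the blue and green bails both upright on the bar over the tray. The blue one sits mid-stretch and the green one is where it was. Handing in.

```bash
python3 - <<'E'
from h import *
print(robot.close_job())
E
```

```text
the job is handed in; nothing more can be done
None
```

The blue-bailed basket now hangs on the drain hook, in the middle of the free stretch, and the job is handed in at about 17.7 s. I gripped it by the bail legs, threaded the bar through the bail over the upturned end, and lowered it. At the height I had worked out for contact, the upward force reading was about 7 N. I then let go and backed the arm away.

- **Blue basket:** its bail top is at about (0.566, -0.016), within a few mm of the target point (0.565, -0.0145). It reads 0.170–0.172 m high, which fits a bail resting on the bar, and it looks upright.
- **First basket:** its green bail still measures x = 0.645, the same as before the move.
- **Robot:** the arm is clear and the contact force is near zero.
- **Not confirmed:** I could not see the two white stir bars through the wire mesh against the white tray. I saw nothing fall out, and the moves were slow and level.
- **Other bench items:** I did not re-measure them. The gripper did not go near any of them except the purple basket and the red dropper bottle beside the pick-up spot. Both looked unmoved in the later pictures.

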